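# Hook a bin bracket into a slotted upright and lock it down

### The job

Take the steel bracket that has two hook tabs on its rear, hook both tabs into the two slots of the upright, and push it down past the ball catch until it is fully home and locked, then let go. The head of the upright is not always clamped at the same height, so feel for it, and never load bracket and upright against each other with more than about 50 N. Leave everything else on the bench where it is.

Things in the scene. Friction and masses are not known exactly. Their poses are not given: they have to be found in the camera images.
- grip (a point): Centre of the rib (48 x 12 x 45 mm high) of the bracket to mount, gripped across its 12 mm (y). Loose, 0.25 to 0.42 kg, stands on its shelf plate. Axes of the bracket: z up, +x out of its rear (tab) side. In its frame (mm; see bracket) this point is x -38, y 0, z 27.5; rib x -62..-14, y +-6, z 5..50. The similar bracket without tabs and openings is not wanted.
- bracket: The same bracket; origin: rear face, middle, underside. mm: shelf plate x -80..0, y +-40, z 0..5; rear plate x -4..0, y +-45, z 5..62, open in the middle (y +-12) but for a crossbar z 34..38 and a top bar z 54..62; two L-shaped tabs at y +30 and -30, 8 wide: neck x 0..5.5, z 44..51, and leg x 5.5..9.5, z 24..51 (hangs 20 below the neck).
- seat (a point): Point of the bracket's rear face midway between its tabs at the underside of their necks (44 mm above the bracket's underside); axes as the bracket. Home: this point at the face at the true height of the slots' lower ends. To enter, hold it 20 to 23 mm higher, push within 1.5 mm of flush with the face, then lower.
- face (a point): Point on the front face of the slotted upright, midway between its slots, at the nominal height of their lower ends, 130 mm above the bench. z up, -x out of the face towards the robot, y along it. True height: the head is clamped by hand up to 6 mm above or below nominal; this point does not follow it. Slots at y +30 and -30, 11 mm wide, 30 mm high.
- post: The whole upright, fixed to the bench; origin on the bench below face, same axes. Foot 120 x 120 x 8 mm (x -20..100), column, and a grey head 100 wide, 88 high: front sheet 4 mm, hollow 9 mm behind it. Head's flat top: 46 mm above the slots' lower ends, x 4..60 mm. Slots, ball and top shift together with the clamped height; the clamp does not slip in use.
- catch (a joint): Sprung, free-rolling 12 mm ball standing 3 mm out of the face, midway between the slots, level with their lower ends. Value: pushed in by 0 (out) to 0.006 m; spring 5.5 N at 0, +0.6 N/mm. The crossbar rests on it 15 mm before home; the weight alone does not pass it. Some 6 to 14 N of push does, and it springs out above the crossbar once home.
- plain: The plain steel bracket without tabs, 80 x 90 x 62 mm; a bystander, not to be disturbed; origin at its underside.
- module0: Small circuit module, 50 x 50 x 36 mm; a bystander, not to be disturbed; origin at its underside.
- module1: Small circuit module, 50 x 50 x 36 mm; a bystander, not to be disturbed; origin at its underside.
- driver: Screwdriver lying on the bench; a bystander, not to be disturbed.
- flux: Small bottle, 44 mm across, 100 mm tall; a bystander, not to be disturbed; origin at its underside.
- spool: Grey spool, 70 mm across, 30 mm tall; a bystander, not to be disturbed; origin at its underside.
- relay: Black relay, 60 x 40 x 30 mm; a bystander, not to be disturbed; origin at its underside.
Things that resemble listed ones, but are neither listed nor needed, are in the scene too. What is shaped like the post but purple is not meant.

How it is judged (in metres and radians):
On the way:
1. both tabs are through the slots, with the bracket still above its home position (x of seat in the frame of face between -0.004 and 0.003 m and y of seat in the frame of face between -0.004 and 0.004 m and z of seat in the frame of face between 0.008 and 0.032 m and angle between the x axis of seat and the x axis of face, either way round below 0.12 rad), for 0.1 s.
At the end, for the whole second after the job is handed in: Bracket let go, at rest, hanging by both tabs: seat point within 4 mm of face and middle, at most 7.5 mm above or 8 mm below nominal height (the head varies 6 mm), upright to 0.08 rad, square to 0.1 rad, ball catch out again (under 0.8 mm in), so fully home. Others not moved over 20 mm (x of seat in the frame of face between -0.004 and 0.003 m and y of seat in the frame of face between -0.004 and 0.004 m and z of seat in the frame of face between -0.008 and 0.0075 m and value of joint catch below 0.0008 m and angle between seat's own z axis and vertical below 0.08 rad and angle between the x axis of seat and the x axis of face, either way round below 0.1 rad and linear speed of bracket below 0.01 m/s); the robot touches nothing.
It fails at once if bracket and upright are loaded against each other with more than 50 N (contact force between bracket and post above 50 N).
It fails at once if a bystander is moved by more than 20 mm (distance of any of plain, module0, module1, driver, flux, spool, relay from where it was at the start of the episode above 0.02 m).
It also fails if it takes over 61 s, if anything falls off the work surface, if the arm or the gripper's body presses on something with over 40 N, if the wrist force passes 120 N, or if a joint passes its speed limit or range.

### The arm

A 6-joint arm with a two-finger parallel gripper is mounted at the origin on the work surface. World frame = base frame: x ahead of the robot, y to its left, z up, the work surface at z = 0. Lengths are in mm, angles in rad, forces in N, time in s.
With the tool pointing down it reaches from about 275 to 875 mm from the base axis. Payload 12.5 kg.
Tool frame: the origin (TCP) lies at the very end of the fingers, on their centre line; the grasp point (between the pads) lies 19 mm behind it (robot.tcp_to_grasp is the distance from the TCP to the grasp point, in mm); z points along the fingers, y is the line along which they close (so a half turn about z gives the same grasp; the last joint's range is limited). The gripper opens to 85 mm and grips with 20 to 120 N. Pads are 22 mm wide; open, the fingers measure 114 mm over their backs; the gripper's body (76 mm by 85 mm) begins 54 mm behind the grasp point. The pads swing forward as they close: fully open they stand 13 mm farther back than shut.
Start: joints at [1.219, 0.351, 1.652, -0, 1.139, -0.085], TCP at [144.974, 530.535, 231.29] pointing down, gripper open.
Joint ranges: [-2.75, 2.75], [-0.79, 2.1], [0.01, 2.65], [-1.57, 4.71], [0.07, 3.14], [-2.87, 2.87]. Speed limits (rad/s): [2.22, 2.22, 2.79, 3.14, 3.14, 3.14].

### API

Orientations are given as [roll, pitch, yaw] about the fixed x, y, z axes, in that order (R = Rz(yaw) Ry(pitch) Rx(roll)).
In Python, from station import robot gives the robot as it stands. The module is installed in compiled form; this text tells all that it offers.
- The arm moves only by the tool move_arm, never from a script. Its argument "commands" is a list of rows, each an object of numbers: "x", "y", "z": the shift along the tool's x, y, z in cm; "turn": the turn about the tool's z in degrees; "hand": the finger opening in cm, from 0 to 8.54. A call has 1 to 20 rows; each row is the pose to reach, as a shift and turn from the pose commanded when the call began, along the tool's axes at that moment; what a row does not reach only later rows make up. A row lasts 1/8 s, in which the tool goes at most 62.5 mm and 10.7 degrees, less where a joint would pass 70% of its speed; a pose out of reach is approached as far as the arm can. A call with a gripper value outside its range is refused whole. The fingers move at their own pace and stop on an object; "grip_force" is the grip in N (left out, the last holds). Time passes only in rows, so rows that repeat a pose let the fingers close. It gives the time, the measured TCP pose, the force, the opening and the grip force at its end, in the units of the state.
- robot.state(): the state, without advancing time (a new reading comes with each control period).
- robot.snapshot(name): name is "side" or "top" or "wrist"; returns the picture (400x640x3 uint8, red, green, blue); there is no depth.
- robot.camera_params(name): a dict with "vertical_fov" (degrees; the focal length in pixels is half the picture's height over the tangent of half this angle, whatever the lens; pixels are square), "cx", "cy" (the principal point, pixels), "cam_to_world" (4x4, takes a point from camera to world coordinates). Camera axes: x right, y down, z forward; pixel columns grow to the right and rows downward; lengths in mm; the calibration is good to about 2 mm. A picture is of the moment at which its call begins: read the wrist's pose just before it. camera_params takes no time and is no camera call; for the wrist camera it gives the pose at the moment of the call.
- robot.sign_off(): hands the job in; it is judged then, once.
The state is a dict: "time_s": time; "q": joint angles; "qd": joint speeds; "joint_torque": joint torques, N m; "tcp_pos": TCP position; "tcp_rot": TCP orientation; "wrist_force": force on the tool from outside, world axes, zero at the start; "torque": the same for the moment, N m; "gripper_width": opening from 0.0 (shut) to 1.0 (fully open); "gripper_force": force on a finger pad.
Only numpy, scipy, OpenCV 4.12 (cv2) and the standard library are available. Lean on these libraries where they do the work, as an engineer would, in place of code of your own. Each camera call takes 0.05 s, during which the arm holds its last target. There are 200 camera calls.

## Working session

There is one attempt and no reset: what is moved stays moved. The work goes in short steps, Python scripts to look and compute and a tool call to move; the robot and the scene stay as the last step left them, time stands still between calls to the robot, and variables do not carry over. Pictures are saved under pics/ and viewed, at most 10 in all, crops included, and the job is handed in when it is done.

Besides the shell and the picture viewer there is one more tool, called by a JSON object that holds its "name" and its "arguments", one argument or row to a line. move_arm: Moves the arm, as the interface text tells. Its arguments: {"type":"object","properties":{"commands":{"type":"array"},"grip_force":{"type":"number"}},"required":["commands"]}

```bash
mkdir -p pics; cat > h.py <<'E'
import numpy as np, cv2
from station import robot
def snap(n,f):
    P=robot.camera_params(n); im=robot.snapshot(n); cv2.imwrite('pics/'+f+'.png',cv2.cvtColor(im,cv2.COLOR_RGB2BGR)); np.save('pics/'+f+'.npy',P,allow_pickle=True); return P,im
def load(f): return np.load('pics/'+f+'.npy',allow_pickle=True).item()
def ray(P,u,v):
    f=200/np.tan(np.radians(P['vertical_fov'])/2); T=np.array(P['cam_to_world'])
    return T[:3,3],T[:3,:3]@np.array([(u-P['cx'])/f,(v-P['cy'])/f,1])
def onz(P,u,v,z):
    o,d=ray(P,u,v); return o+d*(z-o[2])/d[2]
def proj(P,p):
    f=200/np.tan(np.radians(P['vertical_fov'])/2); T=np.array(P['cam_to_world'])
    c=T[:3,:3].T@(np.array(p)-T[:3,3]); return f*c[0]/c[2]+P['cx'],f*c[1]/c[2]+P['cy']
def crop(f,x0,y0,x1,y1,k,g):
    im=cv2.imread('pics/'+f+'.png')[y0:y1,x0:x1]; cv2.imwrite('pics/'+g+'.png',cv2.resize(im,None,fx=k,fy=k,interpolation=cv2.INTER_CUBIC))
E
python3 - <<'E'
from h import *
P,a=snap('top','t0');print(P)
P,b=snap('side','s0');print(P)
s=robot.state();print({k:np.round(s[k],3) for k in s})
cv2.imwrite('pics/both.png',cv2.resize(cv2.cvtColor(np.vstack([a,b]),cv2.COLOR_RGB2BGR),(480,600)))
E
```

```text
{'vertical_fov': 54.6729770181739, 'cx': 318.12335847230014, 'cy': 198.86542925592525, 'cam_to_world': array([[-1.29252223e-02, -9.97811924e-01,  6.48405949e-02,
         4.97241349e+02],
       [-9.99661698e-01,  1.43584635e-02,  2.16869767e-02,
         2.44446290e+01],
       [-2.25705353e-02, -6.45383502e-02, -9.97659948e-01,
         1.18718859e+03],
       [ 0.00000000e+00,  0.00000000e+00,  0.00000000e+00,
         1.00000000e+00]])}
{'vertical_fov': 45.10539339486622, 'cx': 309.6266388724076, 'cy': 203.1494861640953, 'cam_to_world': array([[-9.99119770e-01, -1.00244100e-02,  4.07332327e-02,
         4.90915351e+02],
       [-3.71092022e-02,  6.63988677e-01, -7.46821226e-01,
         1.09702850e+03],
       [-1.95599631e-02, -7.47675429e-01, -6.63776213e-01,
         1.02087389e+03],
       [ 0.00000000e+00,  0.00000000e+00,  0.00000000e+00,
         1.00000000e+00]])}
{'time_s': np.float64(0.1), 'q': array([ 1.219,  0.351,  1.652, -0.   ,  1.139, -0.085]), 'qd': array([-0.001, -0.002, -0.002, -0.   ,  0.002,  0.002]), 'joint_torque': array([ 2.0000e-03, -5.0684e+01, -2.9188e+01,  0.0000e+00,  3.0000e-03,
       -0.0000e+00]), 'tcp_pos': array([144.886, 530.276, 230.82 ]), 'tcp_rot': array([-3.141, -0.   ,  2.875]), 'wrist_force': array([-0.137, -0.209, -0.204]), 'torque': array([-0.019,  0.046,  0.028]), 'gripper_force': np.float64(0.0), 'gripper_width': np.float64(1.002)}
```

View pics/t0.png

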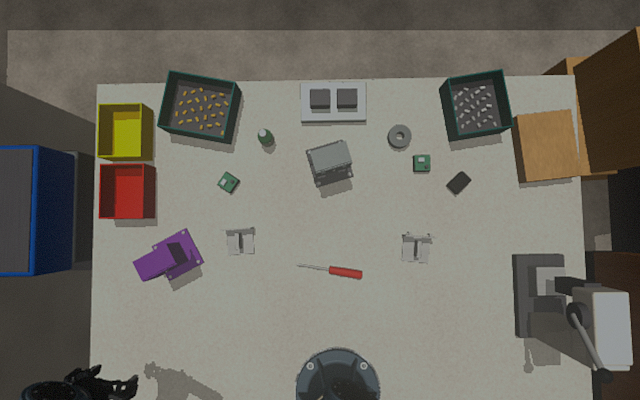

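View pics/s0.png

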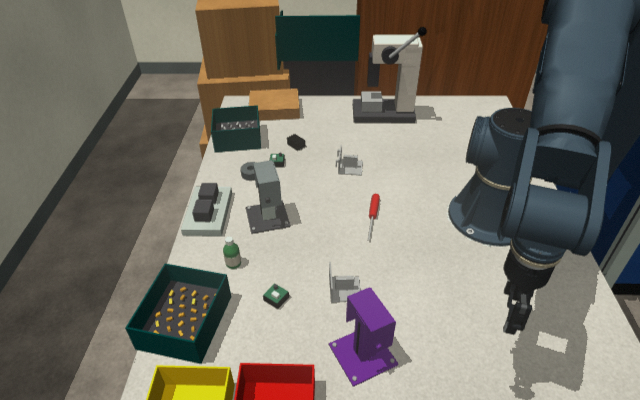

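The top view shows the brackets at (240,240) and (416,247), and the grey post at (330,160). I'll enlarge all three.

```bash
python3 - <<'E'
from h import *
t=cv2.imread('pics/t0.png')
def c(x,y,w,h,k): return cv2.resize(t[y:y+h,x:x+w],(400,300) if 0 else (w*k,h*k),interpolation=cv2.INTER_CUBIC)
top=np.hstack([c(215,217,50,50,8),c(391,222,50,50,8)])
im=np.vstack([top[:400]])
cv2.imwrite('pics/c1.png',im)
cv2.imwrite('pics/c2.png',c(290,125,80,75,8)[:600])
P=load('t0')
for u,v in((240,240),(416,247)): print(onz(P,u,v,30))
print(onz(P,330,160,170))
E
```

```text
[452.52781546 284.9056127   30.        ]
[ 425.65014126 -238.05146709   30.        ]
[666.12559234  13.73515064 170.        ]
```

View pics/c1.png

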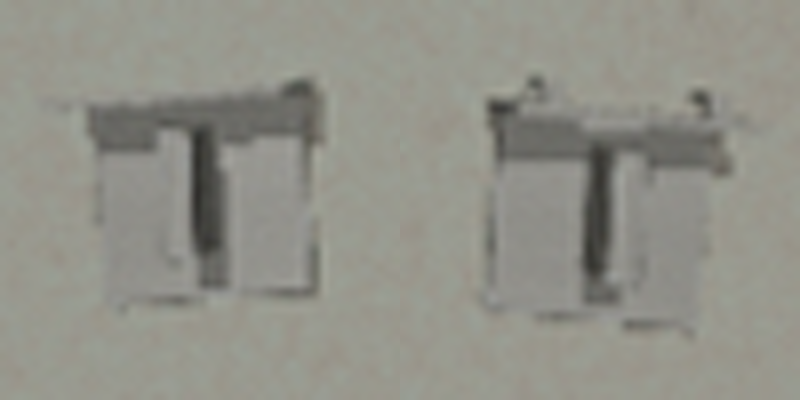

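View pics/c2.png

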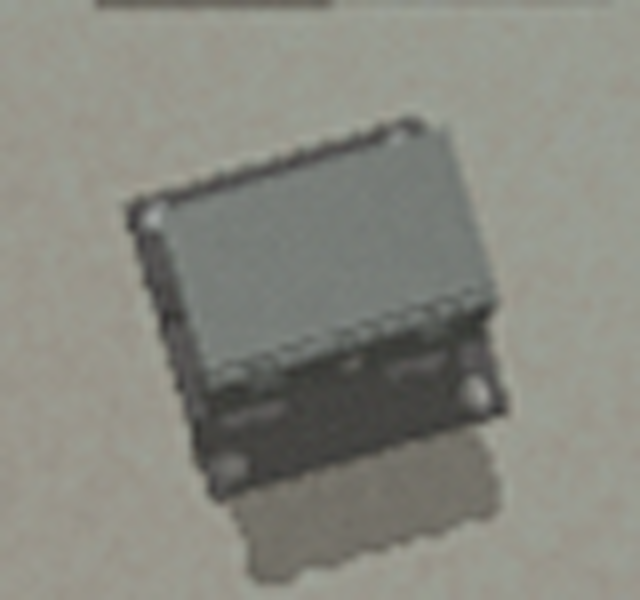

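Crop 1: the right bracket has two tab ends at crop (535,85) and (700,100), so it is the wanted one. The left one is plain. Crop 2: post foot corners at about (130,205), (215,495), (505,410), with the head's front top edge from (210,385) to (490,305).

```bash
python3 - <<'E'
from h import *
P=load('t0')
f=lambda x,y,z:onz(P,290+x/8-.5,125+y/8-.5,z)
FL,FR,BL=f(215,497,8),f(507,410,8),f(128,205,8)
print('foot',FL,FR,BL,np.linalg.norm(FR-FL),np.linalg.norm(BL-FL))
d=FL-FR;print('yaw',np.arctan2(-d[0],d[1]),np.arctan2(*(BL-FL)[[1,0]]))
y=np.arctan2(-d[0],d[1]);X=np.array([np.cos(y),np.sin(y),0])
print('face from foot',(FL+FR)/2+20*X)
A,B=f(210,378,176),f(492,300,176);print('head front edge',A,B,np.linalg.norm(A-B),(A+B)/2)
d=A-B;print(np.arctan2(-d[0],d[1]))
g=lambda x,y,z:onz(P,391+(x-400)/8-.5,222+y/8-.5,z)
FL,FR=g(487,303,5),g(690,330,5);d=FL-FR
print('shelf front',FL,FR,np.linalg.norm(d),np.arctan2(-d[0],d[1]))
R1,R2=g(632,155,50),g(628,290,50);print('rib',R1,R2)
t1,t2=g(535,85,45),g(702,98,45);d=t1-t2;print('tabs',t1,t2,np.linalg.norm(d),np.arctan2(-d[0],d[1]))
print(robot.camera_params('wrist'))
E
```

```text
foot [611.50760018  54.94573648   8.        ] [643.23912138 -57.21734525   8.        ] [724.98012972  87.04770259   8.        ] 116.56520209428123 117.92604118209539
yaw 0.27570067468951853 0.2757006363022629
face from foot [646.61805468   4.30861996   8.        ]
head front edge [634.56415035  51.74886325 176.        ] [658.90151325 -41.34037655 176.        ] 96.21805339528873 [646.7328318    5.20424335 176.        ]
0.25571753126588326
shelf front [ 387.50052187 -198.74835099    5.        ] [ 376.59223045 -274.54399247    5.        ] 76.5765635690955 -0.14293569053133434
rib [ 444.4748256  -244.15561439   50.        ] [ 395.79898959 -241.26463107   50.        ]
tabs [ 470.14827272 -210.79889151   45.        ] [ 464.65951323 -271.38696485   45.        ] 60.8361825830887 -0.09034480926575665
{'vertical_fov': 69.92447981077461, 'cx': 317.0999394634944, 'cy': 199.92116582340822, 'cam_to_world': array([[ 2.64015029e-01,  9.27728043e-01,  2.63849848e-01,
         7.78927760e+01],
       [ 9.64518196e-01, -2.53704708e-01, -7.30655219e-02,
         5.47914668e+02],
       [-8.44985017e-04,  2.73778376e-01, -9.61792435e-01,
         3.73776346e+02],
       [ 0.00000000e+00,  0.00000000e+00,  0.00000000e+00,
         1.00000000e+00]])}
```

{"name": "move_arm", "arguments": {
  "commands": [
    {"x":-54.9,"y":-41.8,"turn":-31},
    {"x":-54.9,"y":-41.8,"turn":-31},
    {"x":-54.9,"y":-41.8,"turn":-31},
    {"x":-54.9,"y":-41.8,"turn":-31},
    {"x":-54.9,"y":-41.8,"turn":-31},
    {"x":-54.9,"y":-41.8,"turn":-31},
    {"x":-54.9,"y":-41.8,"turn":-31},
    {"x":-54.9,"y":-41.8,"turn":-31},
    {"x":-54.9,"y":-41.8,"turn":-31},
    {"x":-54.9,"y":-41.8,"turn":-31},
    {"x":-54.9,"y":-41.8,"turn":-31},
    {"x":-54.9,"y":-41.8,"turn":-31},
    {"x":-54.9,"y":-41.8,"turn":-31},
    {"x":-54.9,"y":-41.8,"turn":-31},
    {"x":-54.9,"y":-41.8,"turn":-31},
    {"x":-54.9,"y":-41.8,"turn":-31}
  ]
}}

```text
validation failed for argument at $.co...
```

```bash
python3 - <<'E'
from h import *
P,_=snap('wrist','w1')
print(robot.state()['time_s'],robot.state()['tcp_pos'],robot.state()['tcp_rot'])
y=.27
for l in [(0,-30,130),(0,30,130),(0,30,160),(0,-30,160),(0,50,176),(0,-50,176),(4,50,176),(60,50,176)]:
    X=np.array([646.7+np.cos(y)*l[0]-np.sin(y)*l[1],4.8+np.sin(y)*l[0]+np.cos(y)*l[1],l[2]]); print(l,np.round(proj(P,X),1))
E
```

```text
0.15 [144.87905031 530.31368511 230.88084576] [-3.14069271e+00 -1.13740518e-04  2.87479296e+00]
(0, -30, 130) [ 50.6 609.5]
(0, 30, 130) [ 80.3 597.6]
(0, 30, 160) [ 62.8 633. ]
(0, -30, 160) [ 31.3 644.9]
(0, 50, 176) [ 63.6 649.9]
(0, -50, 176) [  9.3 669.9]
(4, 50, 176) [ 65.8 651.3]
(60, 50, 176) [ 95.5 670.2]
```

View pics/w1.png

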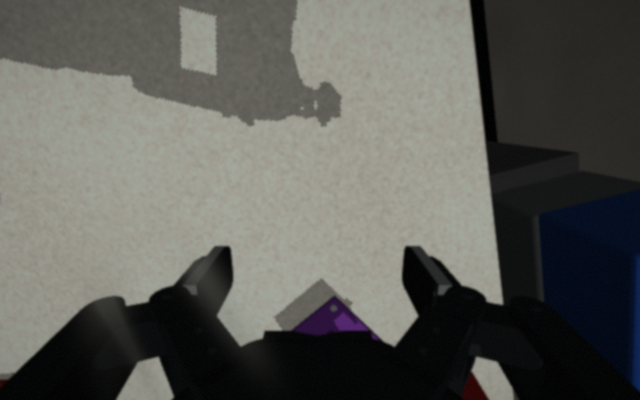

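The wrist view shows only bench and fingers, because the move was refused. I'll retry with every key in each row.

{"name": "move_arm", "arguments": {
  "commands": [
    {"x":-57.1,"y":-40.5,"z":0,"turn":-31,"hand":8.5},
    {"x":-57.1,"y":-40.5,"z":0,"turn":-31,"hand":8.5},
    {"x":-57.1,"y":-40.5,"z":0,"turn":-31,"hand":8.5},
    {"x":-57.1,"y":-40.5,"z":0,"turn":-31,"hand":8.5},
    {"x":-57.1,"y":-40.5,"z":0,"turn":-31,"hand":8.5},
    {"x":-57.1,"y":-40.5,"z":0,"turn":-31,"hand":8.5},
    {"x":-57.1,"y":-40.5,"z":0,"turn":-31,"hand":8.5},
    {"x":-57.1,"y":-40.5,"z":0,"turn":-31,"hand":8.5},
    {"x":-57.1,"y":-40.5,"z":0,"turn":-31,"hand":8.5},
    {"x":-57.1,"y":-40.5,"z":0,"turn":-31,"hand":8.5},
    {"x":-57.1,"y":-40.5,"z":0,"turn":-31,"hand":8.5},
    {"x":-57.1,"y":-40.5,"z":0,"turn":-31,"hand":8.5},
    {"x":-57.1,"y":-40.5,"z":0,"turn":-31,"hand":8.5},
    {"x":-57.1,"y":-40.5,"z":0,"turn":-31,"hand":8.5},
    {"x":-57.1,"y":-40.5,"z":0,"turn":-31,"hand":8.5},
    {"x":-57.1,"y":-40.5,"z":0,"turn":-31,"hand":8.5}
  ],
  "grip_force": 60
}}

```text
time_s: 2.15
tcp_pos: [588.7, -10.0, 231.5]
tcp_rot: [-3.142, 0.0, -2.866]
wrist_force: [-0.6, 0.1, 0.6]
gripper_width: 0.998
gripper_force: 0.0
```

```bash
python3 - <<'E'
from h import *
P,_=snap('wrist','w2')
crop('w2',200,190,440,340,3.3,'c3')
y=.27
for l in [(0,-30,130),(0,30,130),(0,30,160),(0,-30,160),(0,50,176),(0,-50,176),(4,50,176),(60,50,176)]:
    X=np.array([646.7+np.cos(y)*l[0]-np.sin(y)*l[1],4.8+np.sin(y)*l[0]+np.cos(y)*l[1],l[2]]); print(l,np.round((np.array(proj(P,X))-[200,190])*3.3,1))
E
```

```text
(0, -30, 130) [279.1 233.1]
(0, 30, 130) [488.4 234. ]
(0, 30, 160) [500.6 290.1]
(0, -30, 160) [266.3 289.1]
(0, 50, 176) [591.7 326.2]
(0, -50, 176) [174.7 324.5]
(4, 50, 176) [590.6 340.8]
(60, 50, 176) [576.6 530.6]
```

View pics/c3.png

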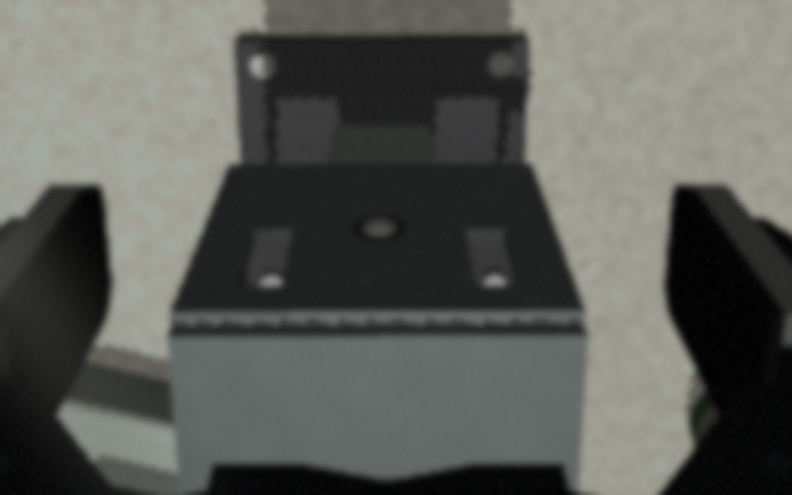

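The crop shows the slots' lower ends at about (272,229) and (487,229), the ball at (380,229), and the head's front top edge from (173,310) to (583,310). I'll fit the pose.

```bash
python3 - <<'E'
from h import *
from scipy.optimize import least_squares
P=load('w2')
L=[(0,24.5,130),(0,35.5,130),(0,-24.5,130),(0,-35.5,130),(0,30,160),(0,-30,160),(0,50,176),(0,-50,176),(-1.5,0,130)]
U=[(467,229),(507,229),(293,229),(252,229),(492,287),(268,287),(583,310),(173,310),(380,228)]
def r(p,full=0):
    x,y,a,h=p;o=[]
    for l,u in zip(L,U):
        X=[x+np.cos(a)*l[0]-np.sin(a)*l[1],y+np.sin(a)*l[0]+np.cos(a)*l[1],l[2]+h]
        o+=list((np.array(proj(P,X))-[200,190])-(np.array(u)+.5)/3.3)
    return np.array(o+[p[3]/6])
s=least_squares(r,[646.7,4.8,.27,0]);print(s.x,np.round(s.fun*3.3,1))
J=s.jac;print(np.sqrt(np.diag(np.linalg.inv(J.T@J))))
E
```

```text
[ 6.47342242e+02  3.94233083e+00  2.74758013e-01 -3.72479840e+00] [-2.8 -0.9 -5.  -0.9  2.6 -0.9  5.7 -0.9  2.5 -4.3 -4.2 -4.3  0.8  7.5
  0.5  7.5 -0.1 -4.6 -2. ]
[0.97553676 0.3880939  0.00943513 1.68550444]
```

{"name": "move_arm", "arguments": {
  "commands": [
    {"x":24.5,"y":-17.1,"z":0,"turn":22,"hand":8.5},
    {"x":24.5,"y":-17.1,"z":0,"turn":22,"hand":8.5},
    {"x":24.5,"y":-17.1,"z":0,"turn":22,"hand":8.5},
    {"x":24.5,"y":-17.1,"z":0,"turn":22,"hand":8.5},
    {"x":24.5,"y":-17.1,"z":0,"turn":22,"hand":8.5},
    {"x":24.5,"y":-17.1,"z":0,"turn":22,"hand":8.5},
    {"x":24.5,"y":-17.1,"z":0,"turn":22,"hand":8.5},
    {"x":24.5,"y":-17.1,"z":0,"turn":22,"hand":8.5}
  ]
}}

```text
time_s: 3.2
tcp_pos: [400.1, -240.8, 231.3]
tcp_rot: [3.142, 0.0, 3.033]
wrist_force: [0.2, 0.1, -0.2]
gripper_width: 0.996
gripper_force: 0.0
```

```bash
python3 - <<'E'
from h import *
P,_=snap('wrist','w3')
crop('w3',220,110,440,270,3.6,'c4')
print(robot.state()['tcp_pos'],robot.state()['tcp_rot'])
E
```

```text
[ 400.08144969 -240.82074523  231.24853763] [ 3.14151184e+00 -3.28944612e-06  3.03355011e+00]
```

View pics/c4.png

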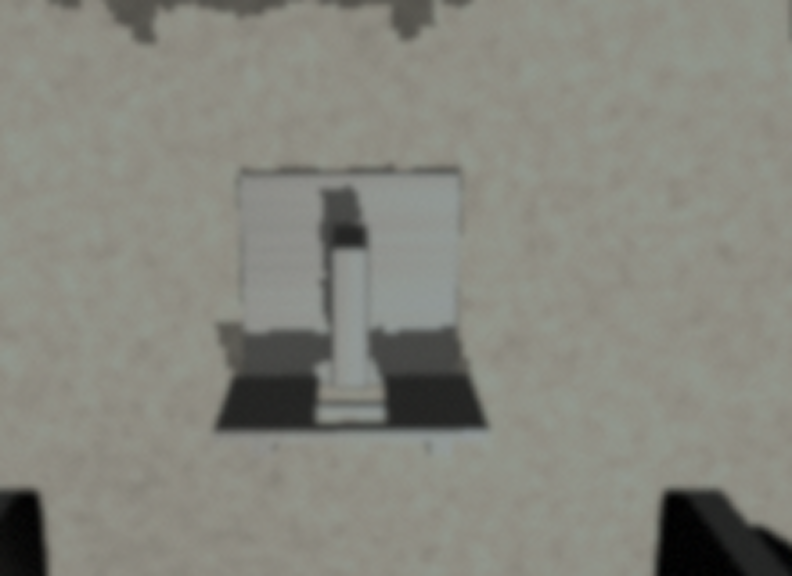

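The crop shows the bracket with its crossbar: rib top at columns 334–369, rows 247–387. The shelf front corners are (240,172) and (461,170), and the rear plate's top runs from (216,428) to (490,428).

```bash
python3 - <<'E'
from h import *
from scipy.optimize import least_squares
P=load('w3')
L=[(-62,6,50),(-62,-6,50),(-14,6,50),(-14,-6,50),(-80,40,5),(-80,-40,5),(-4,45,62),(-4,-45,62)]
U=[(369,247),(334,247),(369,387),(334,387),(461,171),(240,172),(490,428),(216,428)]
def r(p):
    x,y,a=p;o=[]
    for l,u in zip(L,U):
        X=[x+np.cos(a)*l[0]-np.sin(a)*l[1],y+np.sin(a)*l[0]+np.cos(a)*l[1],l[2]]
        o+=list((np.array(proj(P,X))-[220,110])-(np.array(u)+.5)/3.6)
    return np.array(o)
s=least_squares(r,[455,-243,-.1],loss='soft_l1');print(s.x,np.round(r(s.x)*3.6,1))
x,y,a=s.x
c,S=np.cos(a),np.sin(a); g=np.array([x-49*c,y-49*S,14]);print(g)
st=robot.state();d=g-st['tcp_pos'];w=st['tcp_rot'][2]
print('tool cm',(d@[np.cos(w),np.sin(w),0])/10,(d@[np.sin(w),-np.cos(w),0])/10,-d[2]/10,'turn',-np.degrees(a+np.pi-w))
E
```

```text
[ 4.59012209e+02 -2.46956839e+02 -1.04090220e-01] [ 1.1 -1.  -1.3 -0.9  0.9  0.4 -0.1  0.6  1.7 -0.3 -0.9 -0.3  0.7  0.3
 -2.4  1.5]
[ 410.27742141 -241.8656237    14.        ]
tool cm -1.02491916506349 0.006067095061056094 21.72485376336371 turn -0.22645171337472456
```

{"name": "move_arm", "arguments": {
  "commands": [
    {"x":-1.0,"y":0,"z":6,"turn":0,"hand":8.5},
    {"x":-1.0,"y":0,"z":12,"turn":0,"hand":8.5},
    {"x":-1.0,"y":0,"z":17,"turn":0,"hand":6},
    {"x":-1.0,"y":0,"z":20,"turn":0,"hand":5},
    {"x":-1.0,"y":0,"z":21.7,"turn":0,"hand":4},
    {"x":-1.0,"y":0,"z":21.7,"turn":0,"hand":2},
    {"x":-1.0,"y":0,"z":21.7,"turn":0,"hand":0.5},
    {"x":-1.0,"y":0,"z":21.7,"turn":0,"hand":0.5},
    {"x":-1.0,"y":0,"z":21.7,"turn":0,"hand":0.5},
    {"x":-1.0,"y":0,"z":21.7,"turn":0,"hand":0.5},
    {"x":-1.0,"y":0,"z":21.7,"turn":0,"hand":0.5},
    {"x":-1.0,"y":0,"z":21.7,"turn":0,"hand":0.5}
  ],
  "grip_force": 80
}}

```text
time_s: 4.75
tcp_pos: [409.7, -242.9, 15.1]
tcp_rot: [-3.141, 0.001, 3.032]
wrist_force: [-2.4, 2.1, 7.5]
gripper_width: 0.126
gripper_force: 79.1
```

{"name": "move_arm", "arguments": {
  "commands": [
    {"x":0,"y":0,"z":-4,"turn":0,"hand":0.5},
    {"x":0,"y":0,"z":-9,"turn":0,"hand":0.5},
    {"x":0,"y":0,"z":-14,"turn":0,"hand":0.5},
    {"x":-2,"y":3,"z":-16.1,"turn":-2,"hand":0.5},
    {"x":-4.5,"y":7,"z":-16.1,"turn":-6,"hand":0.5},
    {"x":-7,"y":11,"z":-16.1,"turn":-11,"hand":0.5},
    {"x":-9,"y":15,"z":-16.1,"turn":-15,"hand":0.5},
    {"x":-11,"y":19,"z":-16.1,"turn":-19,"hand":0.5},
    {"x":-12.5,"y":22,"z":-16.1,"turn":-22,"hand":0.5},
    {"x":-13.5,"y":23.8,"z":-16.1,"turn":-22,"hand":0.5},
    {"x":-14.0,"y":24.3,"z":-16.1,"turn":-22,"hand":0.5},
    {"x":-14.0,"y":24.3,"z":-16.1,"turn":-22,"hand":0.5},
    {"x":-14.0,"y":24.3,"z":-16.1,"turn":-22,"hand":0.5}
  ]
}}

```text
time_s: 6.38
tcp_pos: [574.8, -17.4, 175.3]
tcp_rot: [-3.142, -0.0, -2.869]
wrist_force: [0.2, 0.6, -3.9]
gripper_width: 0.128
gripper_force: 78.9
```

```bash
cat > st.py <<'E'
from h import *
s=robot.state();p=s['tcp_pos'];a=.2748;d=p-[647.3,3.9,130]
x,y=d[0]*np.cos(a)+d[1]*np.sin(a),-d[0]*np.sin(a)+d[1]*np.cos(a)
F=s['wrist_force']
print(s['time_s'],'seat local',np.round([x+49.5,y,d[2]+28.9],2),'yaw err',round((s['tcp_rot'][2]-a)%(2*np.pi)-np.pi,4),'rot',np.round(s['tcp_rot'],4),'F local',np.round([F[0]*np.cos(a)+F[1]*np.sin(a),-F[0]*np.sin(a)+F[1]*np.cos(a),F[2]],2),'M',np.round(s['torque'],2),s['gripper_width'])
E
python3 - <<'E'
import st
from h import *
P,_=snap('wrist','w4');crop('w4',200,160,440,340,3.3,'c5')
E
```

```text
6.375 seat local [-26.1   -0.84  74.17] yaw err -0.0019 rot [-3.1415e+00 -4.0000e-04 -2.8687e+00] F local [ 0.34  0.54 -3.88] M [-0.06  0.07 -0.04] 0.1284450834237285
```

View pics/c5.png

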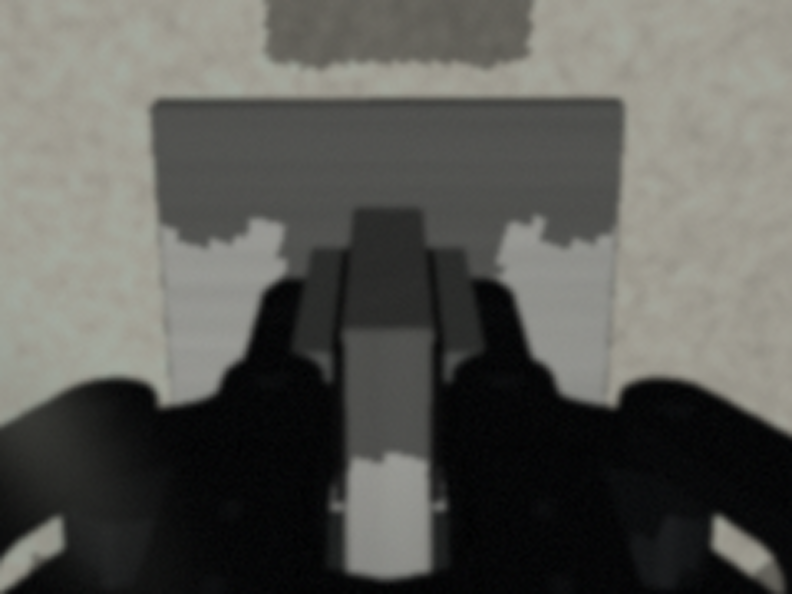

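The crop shows the bracket held square and centred between the fingers.

{"name": "move_arm", "arguments": {
  "commands": [
    {"x":-1.2,"y":0.1,"z":0,"turn":0,"hand":0.5},
    {"x":-2.1,"y":0.1,"z":0,"turn":0,"hand":0.5},
    {"x":-2.3,"y":0.1,"z":0,"turn":0,"hand":0.5},
    {"x":-2.3,"y":0.1,"z":0,"turn":0,"hand":0.5}
  ]
}}

```text
time_s: 6.92
tcp_pos: [596.7, -9.5, 175.1]
tcp_rot: [3.142, -0.002, -2.867]
wrist_force: [-5.1, -2.5, -1.5]
gripper_width: 0.128
gripper_force: 79.4
```

```bash
python3 st.py
```

```text
6.925 seat local [-2.88  0.8  73.96] yaw err -0.0002 rot [ 3.1416e+00 -2.4000e-03 -2.8670e+00] F local [-5.61 -1.05 -1.52] M [-0.35  0.8   0.09] 0.1281047386294392
```

{"name": "move_arm", "arguments": {
  "commands": [
    {"x":0,"y":0,"z":0,"turn":0,"hand":0.5},
    {"x":0,"y":0,"z":0,"turn":0,"hand":0.5}
  ]
}}

```text
time_s: 7.18
tcp_pos: [596.7, -9.5, 175.1]
tcp_rot: [3.142, -0.002, -2.867]
wrist_force: [-4.9, -3.1, -1.9]
gripper_width: 0.131
gripper_force: 79.4
```

```bash
python3 st.py
```

```text
7.175 seat local [-2.87  0.8  73.96] yaw err -0.0002 rot [ 3.1416e+00 -2.0000e-03 -2.8670e+00] F local [-5.53 -1.66 -1.9 ] M [-0.32  0.81  0.09] 0.13135223478580854
```

{"name": "move_arm", "arguments": {
  "commands": [
    {"x":0.1,"y":-0.1,"z":0,"turn":0,"hand":0.5},
    {"x":0.1,"y":-0.1,"z":0.2,"turn":0,"hand":0.5},
    {"x":0.1,"y":-0.1,"z":0.4,"turn":0,"hand":0.5},
    {"x":0.1,"y":-0.1,"z":0.5,"turn":0,"hand":0.5},
    {"x":0.1,"y":-0.1,"z":0.6,"turn":0,"hand":0.5},
    {"x":0.1,"y":-0.1,"z":0.6,"turn":0,"hand":0.5}
  ]
}}

```text
time_s: 7.92
tcp_pos: [596.5, -10.5, 169.5]
tcp_rot: [-3.142, 0.0, -2.867]
wrist_force: [-0.5, -0.1, -3.3]
gripper_width: 0.131
gripper_force: 79.2
```

```bash
python3 st.py
```

```text
7.925 seat local [-3.36 -0.1  68.37] yaw err -0.0005 rot [-3.1415e+00  3.0000e-04 -2.8673e+00] F local [-0.5   0.06 -3.32] M [0.02 0.06 0.04] 0.1310115260426956
```

{"name": "move_arm", "arguments": {
  "commands": [
    {"x":0,"y":0,"z":0.1,"turn":0,"hand":0.5},
    {"x":0,"y":0,"z":0.2,"turn":0,"hand":0.5},
    {"x":0,"y":0,"z":0.3,"turn":0,"hand":0.5},
    {"x":0,"y":0,"z":0.3,"turn":0,"hand":0.5}
  ]
}}

```text
time_s: 8.43
tcp_pos: [596.5, -10.7, 168.5]
tcp_rot: [-3.141, 0.002, -2.867]
wrist_force: [-12.1, -0.1, 17.5]
gripper_width: 0.126
gripper_force: 82.5
```

```bash
python3 st.py
```

```text
8.425 seat local [-3.3  -0.23 67.39] yaw err -0.0005 rot [-3.1409e+00  1.5000e-03 -2.8673e+00] F local [-11.71   3.23  17.49] M [0.24 0.98 0.06] 0.1257528962573453
```

{"name": "move_arm", "arguments": {
  "commands": [
    {"x":0,"y":0,"z":-0.13,"turn":0,"hand":0.5},
    {"x":0,"y":0,"z":-0.13,"turn":0,"hand":0.5}
  ]
}}

```text
time_s: 8.68
tcp_pos: [596.5, -10.6, 168.9]
tcp_rot: [-3.141, 0.001, -2.867]
wrist_force: [-6.9, 0.6, 8.8]
gripper_width: 0.129
gripper_force: 80.8
```

```bash
python3 st.py
```

```text
8.675 seat local [-3.29 -0.19 67.78] yaw err -0.0005 rot [-3.1411e+00  1.2000e-03 -2.8673e+00] F local [-6.51  2.41  8.8 ] M [0.11 0.56 0.03] 0.12866606530904862
```

{"name": "move_arm", "arguments": {
  "commands": [
    {"x":0,"y":0,"z":-0.3,"turn":0,"hand":0.5},
    {"x":0.8,"y":0,"z":-0.3,"turn":0,"hand":0.5},
    {"x":1.6,"y":0,"z":-0.3,"turn":0,"hand":0.5},
    {"x":2,"y":0,"z":0.5,"turn":0,"hand":0.5},
    {"x":2,"y":0,"z":2,"turn":0,"hand":0.5},
    {"x":2,"y":0,"z":3.5,"turn":0,"hand":0.5},
    {"x":2,"y":0,"z":4.2,"turn":0,"hand":0.5},
    {"x":2,"y":0,"z":4.35,"turn":0,"hand":0.5},
    {"x":2,"y":0,"z":4.35,"turn":0,"hand":0.5},
    {"x":2,"y":0,"z":4.35,"turn":0,"hand":0.5}
  ]
}}

```text
time_s: 9.93
tcp_pos: [577.4, -16.0, 124.5]
tcp_rot: [-3.141, 0.001, -2.867]
wrist_force: [-0.6, 0.2, -2.6]
gripper_width: 0.126
gripper_force: 79.0
```

```bash
python3 st.py; python3 - <<'E'
from h import *
P,_=snap('wrist','w5');crop('w5',200,160,440,340,3.3,'c6')
E
```

```text
9.925 seat local [-23.21  -0.16  23.43] yaw err -0.0005 rot [-3.1413e+00  8.0000e-04 -2.8673e+00] F local [-0.52  0.34 -2.63] M [-0.    0.07 -0.03] 0.1258856718683579
```

View pics/c6.png

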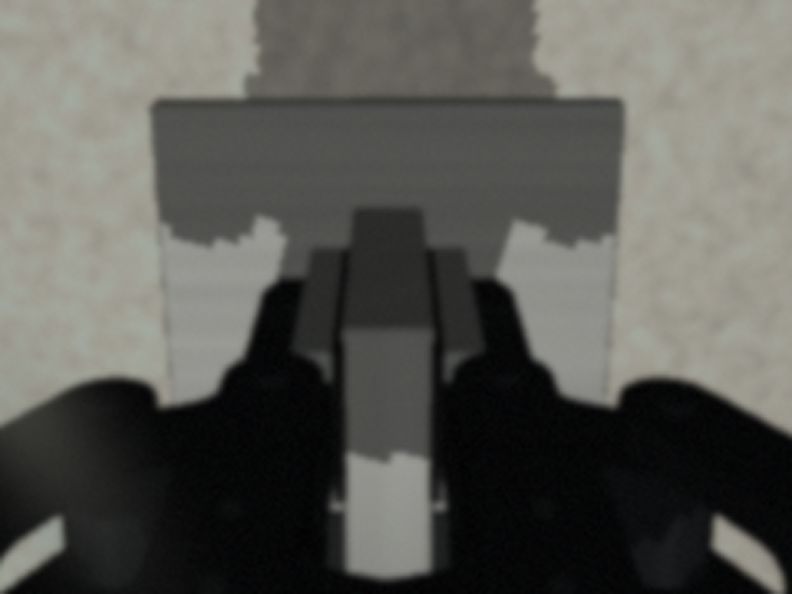

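The bracket sits in the hand exactly as before, so it hasn't slipped. I'm advancing to just past tab contact with the face.

{"name": "move_arm", "arguments": {
  "commands": [
    {"x":-0.5,"y":0,"z":0,"turn":0,"hand":0.5},
    {"x":-0.9,"y":0,"z":0,"turn":0,"hand":0.5},
    {"x":-1.1,"y":0,"z":0,"turn":0,"hand":0.5},
    {"x":-1.2,"y":0,"z":0,"turn":0,"hand":0.5},
    {"x":-1.3,"y":0,"z":0,"turn":0,"hand":0.5},
    {"x":-1.3,"y":0,"z":0,"turn":0,"hand":0.5}
  ]
}}

```text
time_s: 10.72
tcp_pos: [589.6, -12.5, 124.1]
tcp_rot: [-3.142, -0.0, -2.867]
wrist_force: [0.0, 1.2, -4.0]
gripper_width: 0.129
gripper_force: 79.0
```

```bash
python3 st.py
```

```text
10.725 seat local [-10.45  -0.1   22.99] yaw err -0.0006 rot [-3.1416 -0.     -2.8674] F local [ 0.34  1.1  -3.99] M [ 0.    0.12 -0.02] 0.12923849261905399
```

{"name": "move_arm", "arguments": {
  "commands": [
    {"x":-0.2,"y":0,"z":-0.05,"turn":0,"hand":0.5},
    {"x":-0.4,"y":0,"z":-0.05,"turn":0,"hand":0.5},
    {"x":-0.5,"y":0,"z":-0.05,"turn":0,"hand":0.5},
    {"x":-0.6,"y":0,"z":-0.05,"turn":0,"hand":0.5},
    {"x":-0.7,"y":0,"z":-0.05,"turn":0,"hand":0.5},
    {"x":-0.7,"y":0,"z":-0.05,"turn":0,"hand":0.5}
  ]
}}

```text
time_s: 11.48
tcp_pos: [596.4, -10.6, 124.6]
tcp_rot: [-3.142, -0.0, -2.867]
wrist_force: [0.5, 0.6, -4.1]
gripper_width: 0.125
gripper_force: 79.0
```

```bash
python3 st.py
```

```text
11.475 seat local [-3.44 -0.13 23.46] yaw err -0.0006 rot [-3.1416 -0.     -2.8674] F local [ 0.6   0.47 -4.14] M [-0.07  0.06  0.01] 0.12514989311105248
```

{"name": "move_arm", "arguments": {
  "commands": [
    {"x":0,"y":0,"z":0.2,"turn":0,"hand":0.5},
    {"x":0,"y":0,"z":0.4,"turn":0,"hand":0.5},
    {"x":0,"y":0,"z":0.5,"turn":0,"hand":0.5},
    {"x":0,"y":0,"z":0.6,"turn":0,"hand":0.5},
    {"x":0,"y":0,"z":0.7,"turn":0,"hand":0.5},
    {"x":0,"y":0,"z":0.7,"turn":0,"hand":0.5}
  ]
}}

```text
time_s: 12.22
tcp_pos: [596.3, -10.6, 117.6]
tcp_rot: [-3.142, -0.0, -2.867]
wrist_force: [0.6, -0.5, -4.0]
gripper_width: 0.126
gripper_force: 79.1
```

```bash
python3 st.py
```

```text
12.225 seat local [-3.47 -0.11 16.5 ] yaw err -0.0006 rot [-3.1416 -0.     -2.8674] F local [ 0.43 -0.69 -3.99] M [-0.02  0.05  0.02] 0.12635890602953812
```

{"name": "move_arm", "arguments": {
  "commands": [
    {"x":0,"y":0,"z":0.1,"turn":0,"hand":0.5},
    {"x":0,"y":0,"z":0.2,"turn":0,"hand":0.5},
    {"x":0,"y":0,"z":0.3,"turn":0,"hand":0.5},
    {"x":0,"y":0,"z":0.3,"turn":0,"hand":0.5}
  ]
}}

```text
time_s: 12.72
tcp_pos: [596.7, -10.7, 115.7]
tcp_rot: [-3.141, 0.001, -2.867]
wrist_force: [-6.3, -0.4, 8.8]
gripper_width: 0.13
gripper_force: 81.1
```

```bash
python3 st.py
```

```text
12.725 seat local [-3.18 -0.3  14.59] yaw err -0.0005 rot [-3.1411e+00  1.1000e-03 -2.8673e+00] F local [-6.19  1.36  8.83] M [0.03 0.37 0.09] 0.13013963388541125
```

{"name": "move_arm", "arguments": {
  "commands": [
    {"x":0,"y":0,"z":0.1,"turn":0,"hand":0.5},
    {"x":0,"y":0,"z":0.2,"turn":0,"hand":0.5},
    {"x":0,"y":0,"z":0.2,"turn":0,"hand":0.5}
  ]
}}

```text
time_s: 13.1
tcp_pos: [595.5, -10.9, 112.2]
tcp_rot: [3.141, -0.002, -2.867]
wrist_force: [-3.7, -2.5, -5.3]
gripper_width: 0.13
gripper_force: 78.8
```

```bash
python3 st.py
```

```text
13.1 seat local [-4.38 -0.19 11.08] yaw err -0.0005 rot [ 3.1415e+00 -2.1000e-03 -2.8673e+00] F local [-4.28 -1.36 -5.33] M [-0.43  0.51  0.01] 0.12953598184135415
```

{"name": "move_arm", "arguments": {
  "commands": [
    {"x":0,"y":0,"z":0.2,"turn":0,"hand":0.5},
    {"x":0,"y":0,"z":0.4,"turn":0,"hand":0.5},
    {"x":0,"y":0,"z":0.6,"turn":0,"hand":0.5},
    {"x":0,"y":0,"z":0.7,"turn":0,"hand":0.5},
    {"x":0,"y":0,"z":0.7,"turn":0,"hand":0.5}
  ]
}}

```text
time_s: 13.72
tcp_pos: [596.4, -10.5, 105.5]
tcp_rot: [3.142, 0.0, -2.867]
wrist_force: [-0.5, -0.8, -5.5]
gripper_width: 0.128
gripper_force: 78.9
```

```bash
python3 st.py
```

```text
13.725 seat local [-3.37 -0.08  4.36] yaw err -0.0005 rot [ 3.1416e+00  1.0000e-04 -2.8673e+00] F local [-0.66 -0.64 -5.52] M [-0.09  0.17  0.01] 0.12832000589969053
```

{"name": "move_arm", "arguments": {
  "commands": [
    {"x":0,"y":0,"z":0.1,"turn":0,"hand":0.5},
    {"x":0,"y":0,"z":0.2,"turn":0,"hand":0.5},
    {"x":0,"y":0,"z":0.3,"turn":0,"hand":0.5},
    {"x":0,"y":0,"z":0.3,"turn":0,"hand":0.5}
  ]
}}

```text
time_s: 14.22
tcp_pos: [596.6, -10.6, 103.1]
tcp_rot: [-3.141, 0.001, -2.867]
wrist_force: [-3.5, 1.3, 3.6]
gripper_width: 0.129
gripper_force: 80.1
```

```bash
python3 st.py
```

```text
14.225 seat local [-3.2  -0.16  2.04] yaw err -0.0005 rot [-3.1413e+00  8.0000e-04 -2.8673e+00] F local [-3.    2.19  3.64] M [ 0.06  0.09 -0.  ] 0.1285942398486148
```

{"name": "move_arm", "arguments": {
  "commands": [
    {"x":0,"y":0,"z":0.1,"turn":0,"hand":0.5},
    {"x":0,"y":0,"z":0.1,"turn":0,"hand":0.5}
  ]
}}

```text
time_s: 14.48
tcp_pos: [596.7, -10.6, 102.9]
tcp_rot: [-3.141, 0.001, -2.867]
wrist_force: [-7.5, -0.4, 12.3]
gripper_width: 0.129
gripper_force: 81.6
```

```bash
python3 st.py
```

```text
14.475 seat local [-3.15 -0.24  1.75] yaw err -0.0004 rot [-3.1411e+00  1.2000e-03 -2.8672e+00] F local [-7.31  1.67 12.31] M [0.14 0.57 0.06] 0.12911329923205633
```

It has reached a hard stop at the predicted home height. I'll relax the push, open the gripper and retreat.

{"name": "move_arm", "arguments": {
  "commands": [
    {"x":0,"y":0,"z":-0.1,"turn":0,"hand":0.5},
    {"x":0,"y":0,"z":-0.1,"turn":0,"hand":2},
    {"x":0,"y":0,"z":-0.1,"turn":0,"hand":4},
    {"x":0,"y":0,"z":-0.1,"turn":0,"hand":6},
    {"x":0,"y":0,"z":-0.1,"turn":0,"hand":6},
    {"x":0,"y":0,"z":-0.1,"turn":0,"hand":6},
    {"x":0,"y":0,"z":-2,"turn":0,"hand":6},
    {"x":0,"y":0,"z":-5,"turn":0,"hand":6},
    {"x":1,"y":0,"z":-10,"turn":0,"hand":6},
    {"x":2.5,"y":0,"z":-13,"turn":0,"hand":8},
    {"x":2.5,"y":0,"z":-13,"turn":0,"hand":8}
  ]
}}

```text
time_s: 15.85
tcp_pos: [572.9, -17.6, 235.4]
tcp_rot: [-3.139, 0.005, -2.868]
wrist_force: [0.3, -0.2, -0.8]
gripper_width: 0.937
gripper_force: 0.0
```

```bash
python3 - <<'E'
import st
from h import *
snap('wrist','w6')
E
```

```text
15.85 seat local [-27.95  -0.5  134.25] yaw err -0.0008 rot [-3.1395  0.0051 -2.8676] F local [ 0.27 -0.31 -0.76] M [ 0.01  0.01 -0.03] 0.9365495269269917
```

View pics/w6.png

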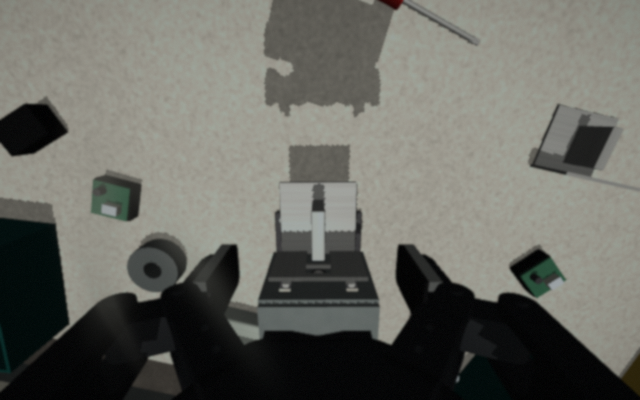

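The bracket hangs square and centred on the face at (318,260), both tabs show in the slots at (285,287) and (352,287), and the gripper is clear.

```bash
python3 -c "
from station import robot
print(robot.sign_off())"
```

```text
the job is handed in; nothing more can be done
None
```

The bracket is hooked into both slots, pushed down past the ball catch to a hard stop at its home height, and released; I handed the job in at about 16 s, but the hand-in returned no verdict and I did not see the ball itself spring back out.

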